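# Bring the yellow bin of the parts carousel round to the assembly jig

## Robot

A 6-joint arm with a two-finger parallel gripper is mounted at the origin on the work surface. World frame = base frame: x ahead of the robot, y to its left, z up, the work surface at z = 0. Lengths are in m, angles in rad, forces in N, time in s.
With the tool pointing down it reaches from about 0.3 to 0.85 m from the base axis. Payload 4.2 kg.
Tool frame: the origin (TCP) lies midway between the tips of the shut fingers; the grasp point (between the pads) lies 19 mm behind it (robot.hold_point_z is the distance from the TCP to the grasp point, in m); z points along the fingers, y is the line along which they close (so a half turn about z gives the same grasp; the last joint's range is limited). The gripper opens to 91 mm and grips with 3 to 60 N. Pads are 32 mm wide; open, the fingers measure 118 mm over their backs; the gripper's body (76 mm by 178 mm) begins 60 mm behind the grasp point.
Start: joints at [-1.215, 0.32, 1.565, -0, 1.257, -0.02], TCP at [0.211, -0.535, 0.214] pointing down, gripper open.
Joint ranges: [-3.11, 3.11], [-0.84, 2.01], [0.21, 2.61], [-1.34, 4.49], [0.05, 2.63], [-2.56, 2.56]. Speed limits (rad/s): [2.57, 2.57, 3.14, 3.14, 3.14, 3.14].

## Interface

Orientations are given as a rotation vector (axis times angle).
In Python, from cell import robot, eyes, finish_job, finder gives the robot as it stands.
- The arm moves only by the tool carry_out, never from a script. Its argument "rows" is a list of rows, each an object of numbers: "tx", "ty", "tz": the shift along the tool's x, y, z in units of 50 mm (1.0 is 50 mm); "turn": the turn about the tool's z in units of 5 degrees (1.0 is 5 degrees); "grip": the opening in per cent of the stroke, from 0 (shut) to 100 (fully open). In form: [{"tx": .., "ty": .., "tz": .., "turn": .., "grip": ..}, ...]. A call has 1 to 8 rows; each row shifts and turns the commanded pose from where the row before left it, along the tool's axes as they then stand; what a row does not reach is not made up. A row lasts 1/8 s, in which the tool goes at most 62.5 mm and 10.7 degrees, less where a joint would pass 70% of its speed; a pose out of reach is approached as far as the arm can. A call is refused whole if a number of a shift passes 1 or a number of a turn 1, either way. A call with a gripper value outside its range is refused whole. The fingers move at their own pace and stop on an object; "force" is the grip in N (left out, the last holds). Time passes only in rows, so rows that do not move let the fingers close. It gives the time, the measured TCP pose, the force, the opening and the grip force at its end, in the units of the state.
- robot.sense(): the state, without advancing time (a new reading comes with each control period).
- eyes.capture(name): name is "side" or "top" or "wrist"; returns a dict with "image" (400x640x3 uint8, red, green, blue), "vfov" (degrees; the focal length in pixels is half the picture's height over the tangent of half this angle, whatever the lens; pixels are square), "cx", "cy" (the principal point, pixels), "xyz" and "orientation" of the camera in the world. Camera axes: x right, y up, looking along -z (the intrinsics and any distortion apply to the point x, -y, -z); pixel columns grow to the right and rows downward; lengths in m; the calibration is good to about 2 mm. The wrist camera is an equidistant fisheye: a pixel r from the principal point sees the ray r / f radians off the axis. A picture is of the moment at which its call begins. There is no depth.
- finish_job(): hands the job in; it is judged then, once.
Trained networks look in the newest picture that a camera, given by its name, has taken for a name from the list of things; names that differ only in an ending like _2 or _b are one class to them, and where a whole thing is asked for, a point or a joint stands for the part that bears it (a point fixed in the world has none). Each returns a list of dicts, best first, with "p" (0 to 1); they miss things now and then, are a little off and sometimes report something else, mostly with a low value. They report only what shows in the picture. A call takes as long as a camera call.
- finder.find_in(camera, name): "at" ([row, column] in pixels, amid what is visible of it).
The state is a dict: "t": time; "q": joint angles; "qvel": joint speeds; "effort": joint torques, N m; "eef_pos": TCP position; "tool_rot": TCP orientation; "force": force on the tool from outside, world axes, zero at the start; "wrist_torque": the same for the moment, N m; "finger_gap": finger opening in m; "gripper_force": force on a finger pad.
Only numpy, scipy, OpenCV 4.12 (cv2) and the standard library are available. Lean on these libraries where they do the work, as an engineer would, in place of code of your own. Each camera call takes 0.05 s, during which the arm holds its last target. There are 200 camera calls.

## Task

Turn the revolving parts carousel, by pushing its grey rim with the fingertips, until the yellow bin of black clips squarely faces the wooden jig block at the front of the station, and leave the carousel standing there. Push on the rim only: do not touch, pinch or lift any of the bins, and leave the loose things on the bench where they lie.

Things in the scene. Friction and masses are not known exactly. Their poses are not given: they have to be found in the camera images.
- station: Plywood board 420 x 300 x 12 mm screwed to the bench, bearing the carousel and, at its front, a wooden jig block (60 x 90 x 28 mm, dowel holes, one black clip). Origin: on the carousel's axis at bench level. Its -x axis points to the jig, centred at x = -228, y = 0, top 40 mm above the bench; z up. Board: x -270 to 150, y -150 to 150 mm.
- tray: Grey plastic revolving tray, 344 mm across; turns either way without stops, light bearing friction (0.12 Nm) halts it within 2 degrees of a slow push. Origin: on the axis at its underside, 30 mm above the bench; z up. Bins stand at its -x (yellow), -y (white), +x (blue), +y (green) sides. Its rim, 30 to 70 mm above the bench, has 4 finger recesses, at 45, 135, 225 and 315 degrees.
- yellow_bin: Yellow stock bin of black clips, 90 deep (radially) x 92 wide x 55 mm high (30 at its low front), loose in its pocket (2 mm play). Origin: centre of its underside, 95 mm from the carousel's axis, 40 mm above the bench (top at 95). Its -x axis points out over its low front, away from the carousel's axis. Not to be touched.
- tray_inside: The inside of the tray, in the same grey and turning with it: floor (10 mm thick, 141 mm radius), square hub with a steel disc, and the blocks between the bins (tops 70 mm above the bench), all within 140 mm of the axis. Origin and axes as the tray's. Not to be pushed on: only the rim is.
- recess (a point): One of the four finger recesses in the tray's rim, between the yellow and green bins: 80 mm wide along the rim, 32 mm deep (flat back 140 mm from the axis, rim outside at 172), open outwards, above and below (board 12 mm above bench). Its two ends, round (radius 11 mm, centred 161 mm from the axis), take the push. Point: mid-recess, 161 mm from the axis, 50 mm above bench; axes as the tray's.
- white_bin: White stock bin, same size and shape as the yellow one, holding steel pins, loose in its own tray pocket; same origin and axes; not to be touched.
- blue_bin: Blue stock bin, same size and shape as the yellow one, holding brass bushes, loose in its own tray pocket; same origin and axes; not to be touched.
- green_bin: Green stock bin, same size and shape as the yellow one, holding red plugs, loose in its own tray pocket; same origin and axes; not to be touched.
- parts_tray: White open parts tray with clips and pins in it, 240 x 170 mm, 55 mm high, loose on the bench beside the carousel (station's +y side). Origin: centre of its underside. Bystander, to be left alone.
- spare_jig: Spare wooden jig block with dowel holes, 60 x 90 x 28 mm, lying loose on the bench beside the carousel (station's -y side). Origin: centre of its underside. Bystander, to be left alone.
- screwdriver: Screwdriver 190 mm long lying loose on the bench beside the carousel (station's -y side), along its own x axis, under 40 mm high. Origin: centre of its underside. Bystander, to be left alone.

How it is judged:
By the outcome, as a careful person would: the job done as asked, in the order asked, and still so for the second after the job is handed in, with the robot touching nothing.
It also fails if it takes over 61 s, if anything falls off the work surface, if the arm or the gripper's body presses on something with over 40 N, if the wrist force passes 120 N, or if a joint passes its speed limit or range.

## Working session

There is one attempt and no reset: what is moved stays moved. The work goes in short steps, Python scripts to look and compute and a tool call to move; the robot and the scene stay as the last step left them, time stands still between calls to the robot, and variables do not carry over. Pictures are saved under pics/ and viewed, at most 10 in all, crops included, and the job is handed in when it is done.

Besides the shell and the picture viewer there is one more tool, called after ">>>" by a JSON object that holds its "api" and its "payload", one argument or row to a line. carry_out: Moves the arm, as the interface text tells. Its arguments: {"type":"object","properties":{"rows":{"type":"array","items":{"type":"object","properties":{"tx":{"type":"number"},"ty":{"type":"number"},"tz":{"type":"number"},"turn":{"type":"number"},"grip":{"type":"number"}}}},"force":{"type":"number"}},"required":["rows"]}

```bash
mkdir -p pics; cat > h.py <<'E'
import numpy as np, cv2
from scipy.spatial.transform import Rotation as R
from cell import robot, eyes, finish_job, finder
def ray(c,rc):
    h=c["image"].shape[0]; f=h/2/np.tan(np.radians(c["vfov"])/2)
    r,cc=rc; d=np.array([(cc-c["cx"])/f,-(r-c["cy"])/f,-1.])
    return R.from_rotvec(c["orientation"]).apply(d) if np.size(c["orientation"])==3 else None
def onz(c,rc,z):
    d=ray(c,rc); o=np.array(c["xyz"]); return o+d*(z-o[2])/d[2]
def proj(c,p):
    h=c["image"].shape[0]; f=h/2/np.tan(np.radians(c["vfov"])/2)
    q=R.from_rotvec(c["orientation"]).inv().apply(np.array(p)-c["xyz"])
    return [c["cy"]-f*q[1]/-q[2], c["cx"]+f*q[0]/-q[2]]
E
python3 - <<'E'
from h import *
s=robot.sense(); print(s)
H={'station':.012,'tray':.07,'yellow_bin':.07,'white_bin':.07,'blue_bin':.07,'green_bin':.07,'recess':.05,'parts_tray':.03,'spare_jig':.028,'screwdriver':.02}
for n in ['top','side']:
    c=eyes.capture(n); cv2.imwrite(f'pics/{n}0.png',c['image'][:,:,::-1])
    print(n,c['xyz'],c['orientation'],c['vfov'],c['cx'],c['cy'],[k for k in c])
    for k,z in H.items():
        for d in finder.find_in(n,k)[:3]: print(k,np.round(d['at']),round(d['p'],2),np.round(onz(c,d['at'],z),3))
E
```

```text
{'t': 0.0, 'q': array([-1.21503876e+00,  3.20273562e-01,  1.56564887e+00,  3.48994225e-06,
        1.25739793e+00, -2.00125465e-02]), 'qvel': array([-0.00028281,  0.00079531,  0.00103949, -0.00103721, -0.00113231,
       -0.00033148]), 'effort': array([-3.25532192e-04, -4.12468994e+01, -2.31970525e+01,  7.25429133e-02,
        4.57368081e-02, -1.45652607e-04]), 'eef_pos': array([ 0.2108412 , -0.53441717,  0.21314252]), 'tool_rot': array([-3.08463152e+00, -5.86471734e-01,  4.48065510e-04]), 'force': array([0.68123749, 0.1136804 , 0.28071728]), 'wrist_torque': array([ 0.03430961, -0.02179078, -0.00266869]), 'gripper_force': 0.0, 'finger_gap': 0.09120695888821864}
top [0.40639886 0.02347777 0.95980611] [ 0.10955199 -0.14566665 -1.58115905] 54.331841843462826 316.4399918897854 204.229973552376 ['image', 'vfov', 'cx', 'cy', 'xyz', 'orientation']
station [291. 347.] 0.57 [ 0.351 -0.069  0.012]
yellow_bin [176. 316.] 0.57 [0.619 0.002 0.07 ]
white_bin [230. 319.] 0.87 [ 0.491 -0.003  0.07 ]
blue_bin [226. 378.] 0.85 [ 0.5  -0.14  0.07]
green_bin [172. 369.] 0.6 [ 0.628 -0.122  0.07 ]
recess
[... 402 characters left out ...]
194.26100463479182 ['image', 'vfov', 'cx', 'cy', 'xyz', 'orientation']
station [224. 414.] 0.67 [ 0.357 -0.025  0.012]
tray [192. 337.] 0.64 [0.516 0.026 0.07 ]
yellow_bin [177. 300.] 0.73 [0.619 0.014 0.07 ]
white_bin [190. 353.] 0.79 [0.489 0.003 0.07 ]
blue_bin [160. 379.] 0.63 [ 0.5   -0.145  0.07 ]
green_bin [149. 324.] 0.75 [ 0.641 -0.125  0.07 ]
recess [196. 335.] 0.72 [0.528 0.014 0.05 ]
parts_tray [259. 258.] 0.84 [0.561 0.251 0.03 ]
parts_tray [142. 427.] 0.51 [ 0.465 -0.364  0.03 ]
spare_jig [143. 424.] 0.68 [ 0.471 -0.357  0.028]
spare_jig [196. 337.] 0.44 [ 0.54  -0.016  0.028]
screwdriver [127. 366.] 0.73 [ 0.657 -0.381  0.02 ]
screwdriver [157. 379.] 0.6 [ 0.544 -0.241  0.02 ]
```

View pics/top0.png

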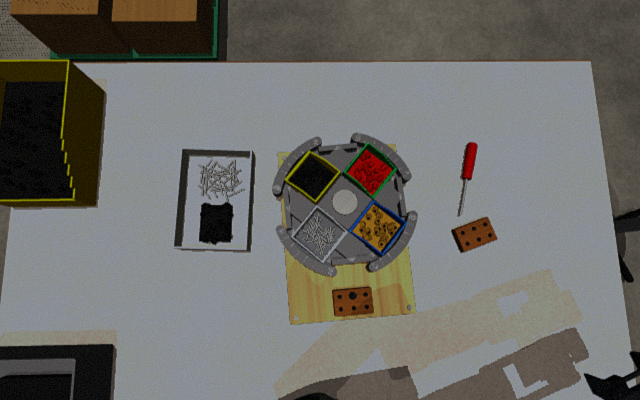

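View pics/side0.png

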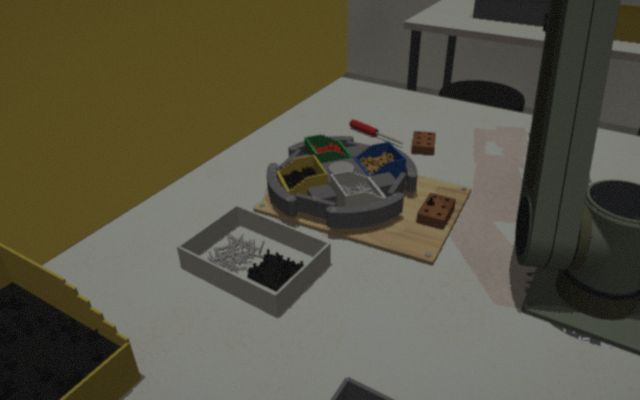

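The top view shows the carousel hub at (203,345) and the jig at (301,352). Yellow is at upper left (176,314), so the tray needs about +135° CCW. A finger recess faces the jig at about (268,345). The side view agrees, with nothing in the way.

Next I'll measure the axis, the station yaw and the tray yaw more closely.

```bash
python3 - <<'E'
from h import *
c=eyes.capture('top'); im=c['image']
crop=im[125:335,260:430][:,:,::-1]
cv2.imwrite('pics/crop0.png',cv2.resize(crop,None,fx=2.8,fy=2.8,interpolation=cv2.INTER_CUBIC))
hsv=cv2.cvtColor(im,cv2.COLOR_RGB2HSV)
for rc in [(176,292),(301,340),(203,345),(296,300),(301,352)]: print(rc,hsv[rc])
m=cv2.inRange(hsv,(5,110,60),(16,255,200)); m[:285]=0;m[:,:320]=0;m[320:]=0;m[:,385:]=0
p=cv2.findNonZero(cv2.morphologyEx(m,cv2.MORPH_CLOSE,np.ones((7,7)))); r=cv2.minAreaRect(p); print(r)
b=np.array([onz(c,(y,x),.04) for x,y in cv2.boxPoints(r)]);print(b)
E
```

```text
(176, 292) [  9 137  26]
(301, 340) [ 14 210 103]
(203, 345) [168  10 133]
(296, 300) [ 26 123 141]
(301, 352) [ 14 233 103]
((357.50408935546875, 300.54510498046875), (27.251258850097656, 48.165016174316406), 84.80557250976562)
[[ 0.35740918 -0.03235073  0.04      ]
 [ 0.36540285 -0.14405463  0.04      ]
 [ 0.30424762 -0.14714108  0.04      ]
 [ 0.29660547 -0.0366271   0.04      ]]
```

View pics/crop0.png

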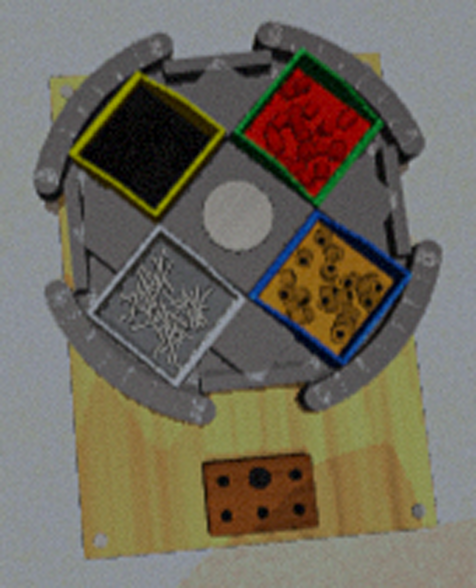

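The crop shows the eight rounded rim ends, the four board corners and the jig clearly. I'll fit the model to them.

```bash
cat > fit.py <<'E'
from h import *
from scipy.optimize import least_squares
def w(c,u,v,z,s=2.8,r0=125,c0=260): return onz(c,(r0+v/s,c0+u/s),z)[:2]
E
python3 - <<'E'
from fit import *
c=eyes.capture('top')
bc={(-.27,.15):(85,558),(-.27,-.15):(436,523),(.15,.15):(50,78),(.15,-.15):(381,55)}
balls=[(200,407),(318,395),(427,258),(408,150),(272,38),(157,47),(48,178),(60,295)]
B=np.array([w(c,*b,.07) for b in balls]); C=np.array([w(c,*v,.012) for v in bc.values()]); K=np.array(list(bc))
jig=w(c,260,495,.04); print('jig',jig,'disc',w(c,238,215,.07))
rot=lambda a,p: p@np.array([[np.cos(a),np.sin(a)],[-np.sin(a),np.cos(a)]])
# near recess at ty+180... ball k around CCW starting near recess left(white side)
def res(x):
    ax=x[:2]; out=list((rot(x[2],K)+ax-C).ravel())
    out+=list(rot(x[2],np.array([-.228,0]))+ax-jig)
    # recess dirs rel: near=0, right=90, top=180, left=270 ; near left end is CW(-)
    ang=[-x[4],x[4],90-x[4]*1,90+x[4],180-x[4],180+x[4],270-x[4],270+x[4]] if 0 else None
    e=x[4]; a=x[3]+np.array([-e,e,np.pi/2-e,np.pi/2+e,np.pi-e,np.pi+e,1.5*np.pi-e,1.5*np.pi+e])
    out+=list((ax+.161*np.c_[np.cos(a),np.sin(a)]-B).ravel()); return out
s=least_squares(res,[.556,-.065,.07,np.radians(182),.32]); x=s.x
print('axis',x[:2],'station yaw',np.degrees(x[2]),'recess dir',np.degrees(x[3]),'end',np.degrees(x[4]))
print(np.round(np.array(s.fun).reshape(-1,2)*1e3,1).tolist())
print('yellow dir',np.degrees(x[3])-135,'target',np.degrees(x[2])+180,'turn',np.degrees(x[2])+180-np.degrees(x[3])+135)
p=x[:2]+.161*np.array([np.cos(x[3]),np.sin(x[3])]); print('recess pt',p)
E
```

```text
jig [ 0.32815178 -0.07911577] disc [ 0.55679535 -0.064534  ]
axis [ 0.55460245 -0.06358685] station yaw 3.9395599266226315 recess dir 184.9693430817648 end 17.60627596158051
[[-2.1, 1.4], [-4.5, -0.9], [0.5, 1.0], [2.4, 1.4], [-1.0, -0.1], [-3.0, 1.2], [-2.6, -0.2], [0.5, -0.7], [6.0, -3.2], [2.3, -1.0], [1.0, -2.1], [-0.1, 0.9], [0.4, 2.3]]
yellow dir 49.969343081764805 target 183.93955992662262 turn 133.97021684485782
recess pt [ 0.39420762 -0.0775331 ]
```

>>> {"api": "carry_out", "payload": {
  "rows": [
    {"tx": 0.425, "ty": -0.45, "grip": 50},
    {"tx": 0.425, "ty": -0.45, "grip": 50},
    {"tx": 0.425, "ty": -0.45, "grip": 50},
    {"tx": 0.425, "ty": -0.45, "grip": 50},
    {"tx": 0.425, "ty": -0.45, "grip": 50},
    {"tx": 0.425, "ty": -0.45, "grip": 50},
    {"tx": 0.425, "ty": -0.45, "grip": 50},
    {"tx": 0.425, "ty": -0.45, "grip": 50}
  ]
}}

```text
schema error: expected keys tx, ty, tz, turn, grip
```

>>> {"api": "carry_out", "payload": {
  "rows": [
    {"tx": 0.425, "ty": -0.45, "grip": 50},
    {"tx": 0.425, "ty": -0.45, "grip": 50},
    {"tx": 0.425, "ty": -0.45, "grip": 50},
    {"tx": 0.425, "ty": -0.45, "grip": 50},
    {"tx": 0.425, "ty": -0.45, "grip": 50},
    {"tx": 0.425, "ty": -0.45, "grip": 50},
    {"tx": 0.4, "ty": -0.4, "grip": 50},
    {"tx": 0.3, "ty": -0.4, "grip": 50}
  ]
}}

```text
schema error: expected keys tx, ty, tz, turn, grip
```

>>> {"api": "carry_out", "payload": {
  "rows": [
    {"turn": 0.8, "tz": 0.4},
    {"turn": 0.9, "tz": 0.4},
    {"turn": 0.8, "tz": 0.4},
    {"turn": 0.8, "tz": 0.3},
    {}
  ]
}}

```text
schema error: expected keys tx, ty, tz, turn, grip
```

```bash
cat >> h.py <<'E'
AX=np.array([.556,-.064])
def goto(th,z,r=.161):
    "tool-frame shifts (units) and turn (units) to recess at world angle th(deg), y tangential th+90"
    s=robot.sense(); M=R.from_rotvec(s['tool_rot']).as_matrix(); a=np.radians(th)
    p=np.r_[AX+r*np.array([np.cos(a),np.sin(a)]),z]
    y=np.degrees(np.arctan2(M[1,1],M[0,1])); d=(th+90-y+180)%360-180
    print('pos',np.round(s['eef_pos'],4),'yaw y',round(y,2),'shift',np.round(M.T@(p-s['eef_pos'])/.05,3),'turn',round(-d/5,3),'gap',s['finger_gap'],'F',np.round(s['force'],1),'t',s['t'],'q6',s['q'][5])
E
python3 - <<'E'
from h import *
goto(185,.045)
c=eyes.capture('wrist'); cv2.imwrite('pics/w0.png',c['image'][:,:,::-1]); 
E
```

```text
pos [ 0.211  -0.5349  0.214 ] yaw y -68.47 shift [ 6.788 -7.145  3.379] turn 3.307 gap 0.09077704314303756 F [ 0.3 -0.5 -0. ] t 1.2 q6 -0.020008929268426824
```

View pics/w0.png

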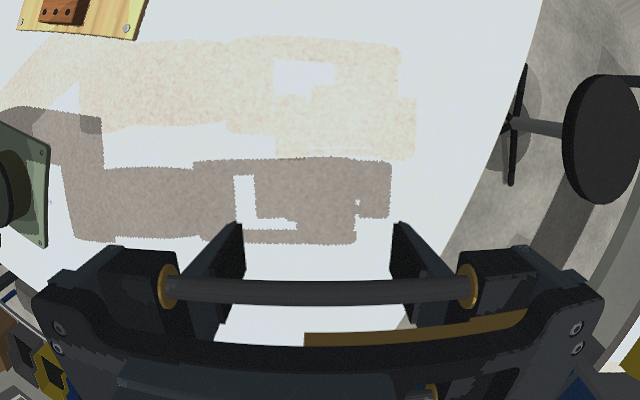

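The moves were refused because every row needs all five keys. The arm is still at its start pose, and the wrist view shows only bench. I'll send them again.

>>> {"api": "carry_out", "payload": {
  "rows": [
    {"tx": 0.425, "ty": -0.45, "tz": 0, "turn": 0, "grip": 50},
    {"tx": 0.425, "ty": -0.45, "tz": 0, "turn": 0, "grip": 50},
    {"tx": 0.425, "ty": -0.45, "tz": 0, "turn": 0, "grip": 50},
    {"tx": 0.425, "ty": -0.45, "tz": 0, "turn": 0, "grip": 50},
    {"tx": 0.425, "ty": -0.45, "tz": 0, "turn": 0, "grip": 50},
    {"tx": 0.425, "ty": -0.45, "tz": 0, "turn": 0, "grip": 50},
    {"tx": 0.425, "ty": -0.45, "tz": 0, "turn": 0, "grip": 50},
    {"tx": 0.425, "ty": -0.45, "tz": 0, "turn": 0, "grip": 50}
  ]
}}

```text
t: 2.25
eef_pos: [0.3034, -0.3041, 0.2141]
tool_rot: [3.086, 0.586, 0.001]
force: [0.2, -0.1, -0.6]
finger_gap: 0.0459
gripper_force: 0.0
```

>>> {"api": "carry_out", "payload": {
  "rows": [
    {"tx": 0.425, "ty": -0.45, "tz": 0, "turn": 0, "grip": 50},
    {"tx": 0.425, "ty": -0.45, "tz": 0, "turn": 0, "grip": 50},
    {"tx": 0.425, "ty": -0.45, "tz": 0, "turn": 0, "grip": 50},
    {"tx": 0.425, "ty": -0.45, "tz": 0, "turn": 0, "grip": 50},
    {"tx": 0.425, "ty": -0.45, "tz": 0, "turn": 0.8, "grip": 50},
    {"tx": 0.425, "ty": -0.4, "tz": 0, "turn": 0.8, "grip": 50},
    {"tx": 0.4, "ty": -0.35, "tz": 0, "turn": 0.8, "grip": 50},
    {"tx": 0.2, "ty": -0.2, "tz": 0, "turn": 0.9, "grip": 50}
  ]
}}

```text
t: 3.25
eef_pos: [0.3991, -0.1017, 0.2141]
tool_rot: [3.139, 0.136, 0.001]
force: [-0.6, -0.1, 0.4]
finger_gap: 0.0454
gripper_force: 0.0
```

>>> {"api": "carry_out", "payload": {
  "rows": [
    {"tx": 0, "ty": 0, "tz": 0.4, "turn": 0, "grip": 50},
    {"tx": 0, "ty": 0, "tz": 0.4, "turn": 0, "grip": 50},
    {"tx": 0, "ty": 0, "tz": 0.4, "turn": 0, "grip": 50},
    {"tx": 0, "ty": 0, "tz": 0, "turn": 0, "grip": 50},
    {"tx": 0, "ty": 0, "tz": 0, "turn": 0, "grip": 50}
  ]
}}

```text
t: 3.88
eef_pos: [0.399, -0.1029, 0.1547]
tool_rot: [3.138, 0.138, 0.002]
force: [0.8, 0.7, -0.3]
finger_gap: 0.0456
gripper_force: 0.0
```

```bash
python3 - <<'E'
from h import *
goto(185,.045)
c=eyes.capture('wrist'); cv2.imwrite('pics/w1.png',c['image'][:,:,::-1]); 
E
```

```text
pos [ 0.399  -0.1029  0.1547] yaw y -84.97 shift [-0.027 -0.503  2.193] turn 0.006 gap 0.045626668574504516 F [ 0.8  0.7 -0.3] t 3.875 q6 1.2028184153021697
```

View pics/w1.png

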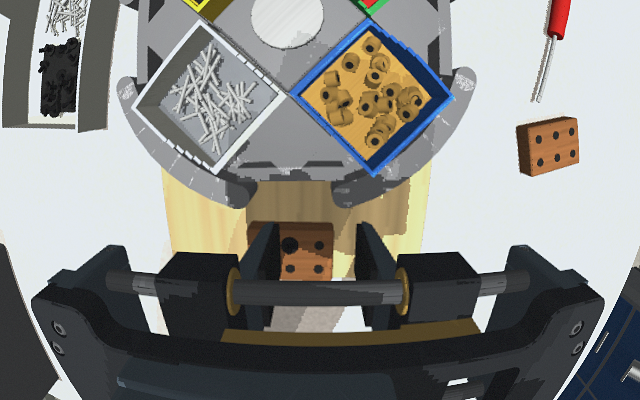

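The wrist view matches: the recess is centred at about column 290 and the fingers at about 317, so they need to go 25 mm left. I'll narrow the fingers and descend.

>>> {"api": "carry_out", "payload": {
  "rows": [
    {"tx": 0, "ty": -0.25, "tz": 0, "turn": 0, "grip": 40},
    {"tx": -0.02, "ty": -0.25, "tz": 0, "turn": 0, "grip": 40},
    {"tx": 0, "ty": 0, "tz": 0.4, "turn": 0, "grip": 40},
    {"tx": 0, "ty": 0, "tz": 0.4, "turn": 0, "grip": 40},
    {"tx": 0, "ty": 0, "tz": 0.4, "turn": 0, "grip": 40},
    {"tx": 0, "ty": 0, "tz": 0.3, "turn": 0, "grip": 40},
    {"tx": 0, "ty": 0, "tz": 0, "turn": 0, "grip": 40},
    {"tx": 0, "ty": 0, "tz": 0, "turn": 0, "grip": 40}
  ]
}}

```text
t: 4.92
eef_pos: [0.3957, -0.0776, 0.0796]
tool_rot: [3.138, 0.139, 0.002]
force: [-0.3, 0.2, 0.3]
finger_gap: 0.0366
gripper_force: 0.0
```

```bash
python3 - <<'E'
from h import *
goto(185,.045)
c=eyes.capture('wrist'); cv2.imwrite('pics/w2.png',c['image'][:,:,::-1]); 
E
```

```text
pos [ 0.3957 -0.0776  0.0796] yaw y -84.94 shift [-0.003  0.008  0.691] turn 0.012 gap 0.036588666805768326 F [-0.3  0.2  0.3] t 4.925 q6 1.2602551980840644
```

View pics/w2.png

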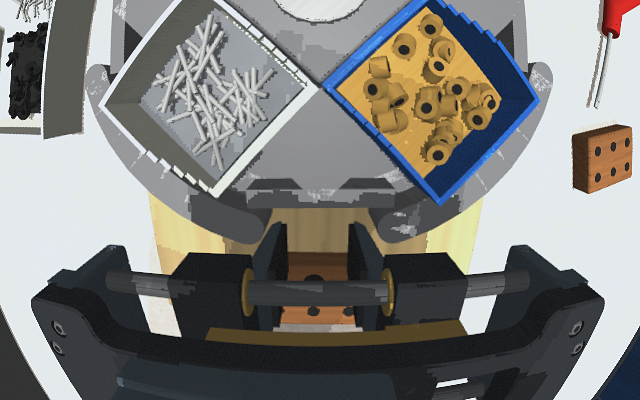

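The fingers (columns 280 to 355) are centred between the rim ends (265 and 380). I'll descend and open a little.

>>> {"api": "carry_out", "payload": {
  "rows": [
    {"tx": 0, "ty": 0, "tz": 0.35, "turn": 0, "grip": 40},
    {"tx": 0, "ty": 0, "tz": 0.35, "turn": 0, "grip": 40},
    {"tx": 0, "ty": 0, "tz": 0, "turn": 0, "grip": 45},
    {"tx": 0, "ty": 0, "tz": 0, "turn": 0, "grip": 50},
    {"tx": 0, "ty": 0, "tz": 0, "turn": 0, "grip": 53},
    {"tx": 0, "ty": 0, "tz": 0, "turn": 0, "grip": 53}
  ]
}}

```text
t: 5.72
eef_pos: [0.396, -0.0782, 0.0445]
tool_rot: [3.138, 0.138, 0.003]
force: [0.0, 0.1, -0.1]
finger_gap: 0.0479
gripper_force: 0.4
```

>>> {"api": "carry_out", "payload": {
  "rows": [
    {"tx": 0.003, "ty": 0.14, "tz": 0, "turn": -0.5, "grip": 53},
    {"tx": 0.003, "ty": 0.14, "tz": 0, "turn": -0.5, "grip": 53},
    {"tx": 0.003, "ty": 0.14, "tz": 0, "turn": -0.5, "grip": 53},
    {"tx": 0.003, "ty": 0.14, "tz": 0, "turn": -0.5, "grip": 53},
    {"tx": 0.003, "ty": 0.14, "tz": 0, "turn": -0.5, "grip": 53},
    {"tx": 0.003, "ty": 0.14, "tz": 0, "turn": -0.5, "grip": 53},
    {"tx": 0.003, "ty": 0.14, "tz": 0, "turn": -0.5, "grip": 53},
    {"tx": 0.003, "ty": 0.14, "tz": 0, "turn": -0.5, "grip": 53}
  ]
}}

```text
t: 6.72
eef_pos: [0.4094, -0.1317, 0.0441]
tool_rot: [-3.066, -0.683, 0.001]
force: [-0.7, 1.1, 0.6]
finger_gap: 0.0484
gripper_force: 0.4
```

```bash
python3 - <<'E'
from h import *
goto(205,.045)
E
```

```text
pos [ 0.4094 -0.1317  0.0441] yaw y -64.9 shift [ 0.01   0.012 -0.019] turn 0.02 gap 0.04839121080465565 F [-0.7  1.1  0.6] t 6.725 q6 0.7943690025121609
```

Tracking is good, so I'll continue.

>>> {"api": "carry_out", "payload": {
  "rows": [
    {"tx": 0.004, "ty": 0.14, "tz": 0, "turn": -0.5, "grip": 53},
    {"tx": 0.004, "ty": 0.14, "tz": 0, "turn": -0.5, "grip": 53},
    {"tx": 0.004, "ty": 0.14, "tz": 0, "turn": -0.5, "grip": 53},
    {"tx": 0.004, "ty": 0.14, "tz": 0, "turn": -0.5, "grip": 53},
    {"tx": 0.004, "ty": 0.14, "tz": 0, "turn": -0.5, "grip": 53},
    {"tx": 0.004, "ty": 0.14, "tz": 0, "turn": -0.5, "grip": 53},
    {"tx": 0.004, "ty": 0.14, "tz": 0, "turn": -0.5, "grip": 53},
    {"tx": 0.004, "ty": 0.14, "tz": 0, "turn": -0.5, "grip": 53}
  ]
}}

```text
t: 7.72
eef_pos: [0.4415, -0.1771, 0.044]
tool_rot: [-2.901, -1.205, 0.001]
force: [-1.2, -0.0, 1.1]
finger_gap: 0.0483
gripper_force: 0.4
```

>>> {"api": "carry_out", "payload": {
  "rows": [
    {"tx": 0.004, "ty": 0.14, "tz": 0, "turn": -0.5, "grip": 53},
    {"tx": 0.004, "ty": 0.14, "tz": 0, "turn": -0.5, "grip": 53},
    {"tx": 0.004, "ty": 0.14, "tz": 0, "turn": -0.5, "grip": 53},
    {"tx": 0.004, "ty": 0.14, "tz": 0, "turn": -0.5, "grip": 53},
    {"tx": 0.004, "ty": 0.14, "tz": 0, "turn": -0.5, "grip": 53},
    {"tx": 0.004, "ty": 0.14, "tz": 0, "turn": -0.5, "grip": 53},
    {"tx": 0.004, "ty": 0.14, "tz": 0, "turn": -0.5, "grip": 53},
    {"tx": 0.004, "ty": 0.14, "tz": 0, "turn": -0.5, "grip": 53}
  ]
}}

```text
t: 8.72
eef_pos: [0.4875, -0.2088, 0.0439]
tool_rot: [-2.647, -1.69, 0.001]
force: [-0.6, -0.4, 0.5]
finger_gap: 0.0482
gripper_force: 0.4
```

```bash
python3 - <<'E'
from h import *
goto(245,.045)
E
```

```text
pos [ 0.4875 -0.2088  0.0439] yaw y -24.89 shift [-0.017  0.018 -0.021] turn 0.022 gap 0.048237253709828926 F [-0.6 -0.4  0.5] t 8.725 q6 0.008416631525030733
```

>>> {"api": "carry_out", "payload": {
  "rows": [
    {"tx": 0.001, "ty": 0.14, "tz": 0, "turn": -0.5, "grip": 53},
    {"tx": 0.001, "ty": 0.14, "tz": 0, "turn": -0.5, "grip": 53},
    {"tx": 0.002, "ty": 0.14, "tz": 0, "turn": -0.5, "grip": 53},
    {"tx": 0.002, "ty": 0.14, "tz": 0, "turn": -0.5, "grip": 53},
    {"tx": 0.002, "ty": 0.14, "tz": 0, "turn": -0.5, "grip": 53},
    {"tx": 0.002, "ty": 0.14, "tz": 0, "turn": -0.5, "grip": 53},
    {"tx": 0.002, "ty": 0.14, "tz": 0, "turn": -0.5, "grip": 53},
    {"tx": 0.002, "ty": 0.14, "tz": 0, "turn": -0.5, "grip": 53}
  ]
}}

```text
t: 9.72
eef_pos: [0.5413, -0.2238, 0.0439]
tool_rot: [-2.314, -2.124, 0.001]
force: [-0.4, -1.0, 0.8]
finger_gap: 0.0483
gripper_force: 0.4
```

>>> {"api": "carry_out", "payload": {
  "rows": [
    {"tx": 0.002, "ty": 0.14, "tz": 0, "turn": -0.5, "grip": 53},
    {"tx": 0.002, "ty": 0.14, "tz": 0, "turn": -0.5, "grip": 53},
    {"tx": 0.002, "ty": 0.14, "tz": 0, "turn": -0.5, "grip": 53},
    {"tx": 0.002, "ty": 0.14, "tz": 0, "turn": -0.5, "grip": 53},
    {"tx": 0.002, "ty": 0.14, "tz": 0, "turn": -0.5, "grip": 53},
    {"tx": 0.002, "ty": 0.14, "tz": 0, "turn": -0.5, "grip": 53},
    {"tx": 0.002, "ty": 0.14, "tz": 0, "turn": -0.5, "grip": 53},
    {"tx": 0.002, "ty": 0.14, "tz": 0, "turn": -0.5, "grip": 53}
  ]
}}

```text
t: 10.72
eef_pos: [0.5971, -0.2193, 0.044]
tool_rot: [-1.909, -2.494, 0.001]
force: [-0.2, -0.1, -0.4]
finger_gap: 0.0482
gripper_force: 0.4
```

```bash
python3 - <<'E'
from h import *
goto(285,.045)
E
```

```text
pos [ 0.5971 -0.2193  0.044 ] yaw y 15.13 shift [-0.006  0.01  -0.021] turn 0.027 gap 0.04819551317115521 F [-0.2 -0.1 -0.4] t 10.725 q6 -0.6338288628548917
```

>>> {"api": "carry_out", "payload": {
  "rows": [
    {"tx": 0.002, "ty": 0.14, "tz": 0, "turn": -0.5, "grip": 53},
    {"tx": 0.002, "ty": 0.14, "tz": 0, "turn": -0.5, "grip": 53},
    {"tx": 0.002, "ty": 0.14, "tz": 0, "turn": -0.5, "grip": 53},
    {"tx": 0.002, "ty": 0.14, "tz": 0, "turn": -0.5, "grip": 53},
    {"tx": 0.002, "ty": 0.14, "tz": 0, "turn": -0.5, "grip": 53},
    {"tx": 0.002, "ty": 0.14, "tz": 0, "turn": -0.5, "grip": 53},
    {"tx": 0.002, "ty": 0.14, "tz": 0, "turn": -0.5, "grip": 53},
    {"tx": 0.002, "ty": 0.14, "tz": 0, "turn": -0.5, "grip": 53}
  ]
}}

```text
t: 11.72
eef_pos: [0.6482, -0.1958, 0.044]
tool_rot: [1.446, 2.789, -0.0]
force: [-0.4, -0.5, 0.3]
finger_gap: 0.0479
gripper_force: 0.4
```

>>> {"api": "carry_out", "payload": {
  "rows": [
    {"tx": 0.002, "ty": 0.14, "tz": 0, "turn": -0.5, "grip": 53},
    {"tx": 0.002, "ty": 0.14, "tz": 0, "turn": -0.5, "grip": 53},
    {"tx": 0.002, "ty": 0.14, "tz": 0, "turn": -0.5, "grip": 53},
    {"tx": 0.001, "ty": 0.11, "tz": 0, "turn": -0.4, "grip": 53},
    {"tx": 0.001, "ty": 0.084, "tz": 0, "turn": -0.3, "grip": 53},
    {"tx": 0, "ty": 0.056, "tz": 0, "turn": -0.2, "grip": 53},
    {"tx": 0, "ty": 0, "tz": 0, "turn": 0, "grip": 53},
    {"tx": 0, "ty": 0, "tz": 0, "turn": 0, "grip": 53}
  ]
}}

```text
t: 12.72
eef_pos: [0.6731, -0.1742, 0.0439]
tool_rot: [-1.151, -2.923, -0.0]
force: [0.2, -0.2, 0.1]
finger_gap: 0.0481
gripper_force: 0.0
```

```bash
python3 - <<'E'
from h import *
goto(319,.045)
c=eyes.capture('top'); crop=c['image'][125:335,260:430][:,:,::-1]
cv2.imwrite('pics/crop1.png',cv2.resize(crop,None,fx=2.8,fy=2.8,interpolation=cv2.INTER_CUBIC))
E
```

```text
pos [ 0.6731 -0.1742  0.0439] yaw y 47.02 shift [-0.003  0.127 -0.021] turn -0.395 gap 0.048124081836103554 F [ 0.2 -0.2  0.1] t 12.725 q6 -1.0906159128869
```

View pics/crop1.png

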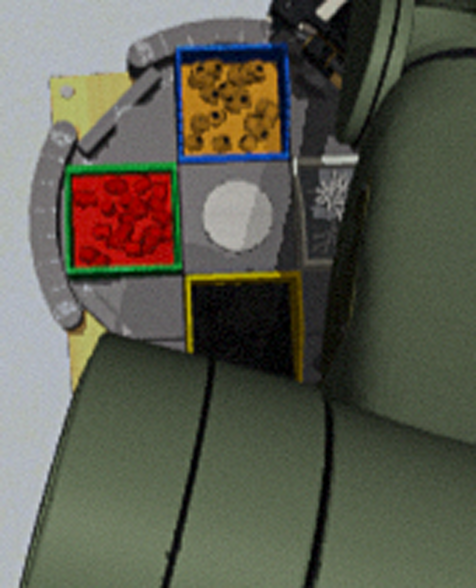

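The tray is nearly aligned. Green's rim ends show at (65,133) and (73,315), and the upper rim's left end at (142,55). Computing the yaw.

```bash
cat > ang.py <<'E'
from fit import *
def angs(c,L,ax=(.5546,-.0636)):
    for name,(u,v),off in L:
        p=w(c,u,v,.07)-ax; print(name,round((np.degrees(np.arctan2(p[1],p[0]))+off)%360,2),'r',round(np.hypot(*p)*1e3,1))
E
python3 - <<'E'
from ang import *
c=eyes.capture('top')
# yellow dir estimates: green=yellow+270 ; ends +-27.4
angs(c,[('gUp',(65,133),90+27.4),('gLow',(73,315),90-27.4),('bL',(142,55),-180-27.4+0)])
g=lambda a,b:np.degrees(np.arctan2(*(w(c,*a,.09)-w(c,*b,.09))[::-1]))
print('green edges',g((66,168),(182,162)),g((70,273),(183,272)),g((66,168),(70,273)),'blue',g((178,160),(290,158)),g((177,47),(178,160)),g((289,43),(290,158)),g((185,275),(302,272)))
goto(319,.045)
E
```

```text
gUp 180.04 r 159.9
gLow 182.67 r 157.0
bL 181.21 r 160.3
green edges 92.38149012595346 89.73825214075781 1.9944693424584206 blue 90.40550757025284 -0.5902743349485695 -1.5517419584037677 90.70044939384428
pos [ 0.6731 -0.1743  0.044 ] yaw y 47.02 shift [-0.002  0.129 -0.021] turn -0.396 gap 0.048114873355304066 F [-0.2 -0.3  0.7] t 12.825 q6 -1.090604597761978
```

Yellow is at about 181.3° and the target is about 183.9°. I'll nudge 2.6° slowly, centre the fingers, lift and look.

>>> {"api": "carry_out", "payload": {
  "rows": [
    {"tx": 0, "ty": 0.05, "tz": 0, "turn": -0.17, "grip": 53},
    {"tx": 0, "ty": 0.05, "tz": 0, "turn": -0.17, "grip": 53},
    {"tx": 0, "ty": 0.05, "tz": 0, "turn": -0.17, "grip": 53},
    {"tx": 0, "ty": 0, "tz": 0, "turn": 0, "grip": 53},
    {"tx": 0, "ty": 0, "tz": 0, "turn": 0, "grip": 40},
    {"tx": 0, "ty": 0, "tz": 0, "turn": 0, "grip": 40},
    {"tx": 0, "ty": 0, "tz": 0, "turn": 0, "grip": 40}
  ]
}}

```text
t: 13.7
eef_pos: [0.6782, -0.1687, 0.044]
tool_rot: [1.085, 2.948, -0.0]
force: [0.5, 1.0, 0.2]
finger_gap: 0.0367
gripper_force: 0.0
```

>>> {"api": "carry_out", "payload": {
  "rows": [
    {"tx": 0, "ty": 0, "tz": -0.3, "turn": 0, "grip": 40},
    {"tx": 0, "ty": 0, "tz": -0.5, "turn": 0, "grip": 40},
    {"tx": 0, "ty": 0, "tz": -0.5, "turn": 0, "grip": 40},
    {"tx": 0, "ty": 0, "tz": -0.5, "turn": 0, "grip": 40},
    {"tx": 0, "ty": 0, "tz": -0.5, "turn": 0, "grip": 40},
    {"tx": 0, "ty": 0, "tz": -0.5, "turn": 0, "grip": 40}
  ]
}}

```text
t: 14.45
eef_pos: [0.6783, -0.1687, 0.1862]
tool_rot: [1.085, 2.947, 0.0]
force: [-0.0, -0.1, 0.0]
finger_gap: 0.0365
gripper_force: 0.0
```

```bash
python3 - <<'E'
from h import *
goto(319,.18)
s=robot.sense(); M=R.from_rotvec(s['tool_rot']).as_matrix()
print(M.T@(np.array([.45,-.45,.2])-s['eef_pos'])/.05)
E
```

```text
pos [ 0.6783 -0.1687  0.1862] yaw y 49.58 shift [ 0.001 -0.024  0.124] turn 0.116 gap 0.03654968930627257 F [-0.  -0.1  0. ] t 14.45 q6 -1.1255615371525474
[-0.17095474 -7.24347891 -0.28054649]
```

>>> {"api": "carry_out", "payload": {
  "rows": [
    {"tx": 0, "ty": -0.45, "tz": 0, "turn": 0, "grip": 40},
    {"tx": 0, "ty": -0.45, "tz": 0, "turn": 0, "grip": 40},
    {"tx": 0, "ty": -0.45, "tz": 0, "turn": 0, "grip": 40},
    {"tx": 0, "ty": -0.45, "tz": 0, "turn": 0, "grip": 40},
    {"tx": 0, "ty": -0.45, "tz": 0, "turn": 0, "grip": 40},
    {"tx": 0, "ty": -0.45, "tz": 0, "turn": 0, "grip": 40},
    {"tx": 0, "ty": -0.45, "tz": 0, "turn": 0, "grip": 40},
    {"tx": 0, "ty": -0.45, "tz": 0, "turn": 0, "grip": 40}
  ]
}}

```text
t: 15.45
eef_pos: [0.5605, -0.3069, 0.184]
tool_rot: [1.085, 2.948, -0.0]
force: [-0.1, -0.8, 0.1]
finger_gap: 0.0364
gripper_force: 0.0
```

>>> {"api": "carry_out", "payload": {
  "rows": [
    {"tx": 0, "ty": -0.45, "tz": 0, "turn": 0, "grip": 40},
    {"tx": 0, "ty": -0.45, "tz": 0, "turn": 0, "grip": 40},
    {"tx": 0, "ty": -0.45, "tz": 0, "turn": 0, "grip": 40},
    {"tx": 0, "ty": -0.45, "tz": 0, "turn": 0, "grip": 40},
    {"tx": 0, "ty": -0.45, "tz": 0, "turn": 0, "grip": 40},
    {"tx": 0, "ty": -0.45, "tz": 0, "turn": 0, "grip": 40},
    {"tx": 0, "ty": -0.45, "tz": 0, "turn": 0, "grip": 40},
    {"tx": 0, "ty": -0.45, "tz": 0, "turn": 0, "grip": 40}
  ]
}}

```text
t: 16.45
eef_pos: [0.4438, -0.4439, 0.184]
tool_rot: [1.085, 2.948, -0.0]
force: [-0.0, 0.1, -0.1]
finger_gap: 0.0366
gripper_force: 0.0
```

```bash
python3 - <<'E'
from h import *
c=eyes.capture('top'); crop=c['image'][125:335,260:430][:,:,::-1]
cv2.imwrite('pics/crop2.png',cv2.resize(crop,None,fx=2.8,fy=2.8,interpolation=cv2.INTER_CUBIC))
E
```

```text
(no output)
```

View pics/crop2.png

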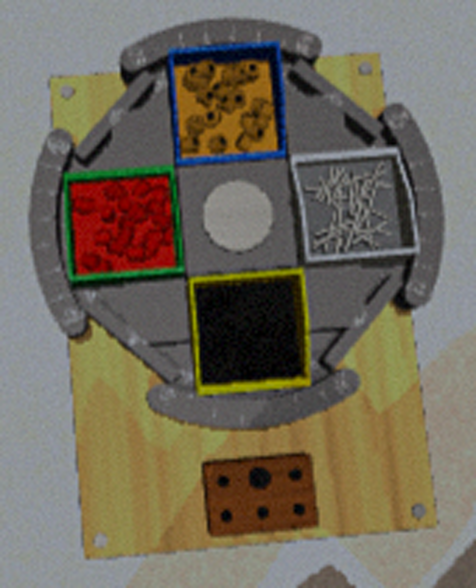

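The view is clear: yellow (250,330) faces the jig (260,495). The rim ends are at (162,400), (345,382), (418,293), (397,118), (307,46), (134,60), (60,143) and (74,322). I'll fit the residual angle.

```bash
python3 - <<'E'
from fit import *
c=eyes.capture('top')
bc={(-.27,.15):(85,558),(-.27,-.15):(436,523),(.15,.15):(50,78),(.15,-.15):(381,55)}
balls=[(162,400),(345,382),(418,293),(397,118),(307,46),(134,60),(60,143),(74,322)]
B=np.array([w(c,*b,.07) for b in balls]); C=np.array([w(c,*v,.012) for v in bc.values()]); K=np.array(list(bc))
jig=w(c,260,495,.04)
rot=lambda a,p: p@np.array([[np.cos(a),np.sin(a)],[-np.sin(a),np.cos(a)]])
H=np.pi/2
def res(x):
    ax=x[:2]; e=x[4]; a=x[3]+np.array([-e,e,H-e,H+e,2*H-e,2*H+e,3*H-e,3*H+e])
    return np.r_[(rot(x[2],K)+ax-C).ravel(),rot(x[2],np.array([-.228,0]))+ax-jig,(ax+.161*np.c_[np.cos(a),np.sin(a)]-B).ravel()]
s=least_squares(res,[.556,-.065,.07,np.radians(184),.47])
print(s.x[:2],np.degrees(s.x[2:]),np.round(s.fun.reshape(-1,2)*1e3,1).tolist())
# relative directions in board: fit from board edges alone, jig-to-disc
d=jig-w(c,238,215,.07);print('jig dir',np.degrees(np.arctan2(d[1],d[0]))%360)
for a,b,z in [((85,558),(436,523),.012),((85,558),(50,78),.012),((381,55),(436,523),.012),((50,78),(381,55),.012),((202,460),(313,453),.04),((211,536),(319,527),.04),((203,460),(211,536),.04),((313,453),(319,527),.04),((162,400),(345,382),.07),((418,293),(397,118),.07),((307,46),(134,60),.07),((60,143),(74,322),.07)]:
    v=w(c,*b,z)-w(c,*a,z); q=np.degrees(np.arctan2(v[1],v[0])); print(round((q+45)%90-45,2))
E
```

```text
[ 0.55490069 -0.06409374] [  3.89682449 183.97271426  27.63021737] [[-1.8, 1.1], [-4.3, -1.2], [1.0, 0.4], [2.6, 0.8], [-0.7, -0.5], [0.9, -0.5], [-0.8, -0.9], [0.3, -0.6], [1.1, 0.0], [0.4, -1.2], [1.1, 0.3], [-0.1, 0.8], [0.3, 1.6]]
jig dir 183.64910446129323
4.42
4.01
3.68
3.59
2.54
3.54
4.85
2.52
4.63
3.75
4.28
4.26
```

The tray is at 183.97° and the station at 183.90°, so it's square. Handing in.

```bash
python3 -c "
from cell import finish_job
print(finish_job())"
```

```text
the job is handed in; nothing more can be done
None
```

I turned the carousel about 134° by its rim and handed the job in; the last top view puts the yellow bin within about half a degree of squarely facing the jig, with the arm clear.

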